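# Index a welding positioner and set its brake

## Robot

A 6-joint arm with a two-finger parallel gripper is mounted at the origin on the work surface. World frame = base frame: x ahead of the robot, y to its left, z up, the work surface at z = 0. Lengths are in m, angles in rad, forces in N, time in s.
With the tool pointing down it reaches from about 0.25 to 0.725 m from the base axis. Payload 4 kg.
Tool frame: the origin (TCP) lies where the fingers leave the gripper's body, on its centre line; the fingertips stand 73 mm ahead of it and the grasp point (between the pads) lies 54 mm ahead of it (bot.tip_reach is the z of the fingertips in the tool frame, in m); z points along the fingers, x is the direction in which the jaws open and shut, and the axes are right-handed (so a half turn about z gives the same grasp; the last joint's range is limited). The gripper opens to 85 mm and grips with 20 to 120 N. Pads are 22 mm wide; open, the fingers measure 114 mm over their backs; the gripper's body (76 mm by 85 mm) begins 54 mm behind the grasp point. The pads swing forward as they close: fully open they stand 13 mm farther back than shut.
Start: joints at [-1.141, 0.241, 0.005, 1.335, 0, 1.571], TCP at [0.208, -0.455, 0.304] pointing down, gripper open.
Joint ranges: [-2.72, 2.72], [-1.05, 1.87], [-1.09, 1.28], [-1.99, 2.15], [-1.42, 1.44], [-3.14, 3.14]. Speed limits (rad/s): [2.79, 2.79, 3.14, 3.14, 3.14, 3.14].

## Interface

Orientations are given as a unit quaternion [x, y, z, w].
In Python, from workcell import bot, vision, job_done gives the robot as it stands.
- The arm moves only by the tool drive_tool, never from a script. Its argument "steps" is one flat list of numbers, 7 for each row, row after row: the shift along the tool's x, y, z in m, then the turn, a rotation vector about the tool's x, y, z in degrees, then the closure, from -1 (fully open) to 1 (shut). A call has 1 to 8 rows; each row shifts and turns the commanded pose from where the row before left it, along the tool's axes as they then stand; what a row does not reach is not made up. A row lasts 1/12 s, in which the tool goes at most 41.7 mm and 7.16 degrees, less where a joint would pass 70% of its speed; a pose out of reach is approached as far as the arm can. A call is refused whole if a number of a shift passes 0.0417 or a number of a turn 7.16, either way. A call with a gripper value outside its range is refused whole. The fingers move at their own pace and stop on an object; the grip force is fixed at half the most. Time passes only in rows, so rows that do not move let the fingers close. It gives the time, the measured TCP pose, the force and the opening at its end, in the units of the state.
- bot.get_obs(): the state, without advancing time (a new reading comes with each control period).
- vision.camera(name): name is "scene" or "top" or "wrist"; returns (picture, depth): 420x560x3 uint8, red, green, blue; 420x560 float32, m along the optical axis (not along the pixel's ray), 0 where there is no reading.
- vision.camera_model(name): a dict with "mtx" (3x3 intrinsics, pixels), "rvec" (rotation vector, rad) and "tvec" (3), from world to camera coordinates, as OpenCV has them. Camera axes: x right, y down, z forward; pixel columns grow to the right and rows downward; lengths in m; the calibration is good to about 2 mm. A picture is of the moment at which its call begins: read the wrist's pose just before it. camera_model takes no time and is no camera call; for the wrist camera it gives the pose at the moment of the call.
- job_done(): hands the job in, once; it reports no verdict.
The state is a dict: "clock": time; "joint_pos": joint angles; "joint_vel": joint speeds; "tau": joint torques, N m; "eef_pos": TCP position; "tool_rot": TCP orientation; "ft_force": force on the tool from outside, world axes, zero at the start; "ft_torque": the same for the moment, N m; "grip_width": finger opening in m.
Only numpy, scipy, OpenCV 4.12 (cv2) and the standard library are available. Lean on these libraries where they do the work, as an engineer would, in place of code of your own. Each camera call takes 0.05 s, during which the arm holds its last target.

## Task

Push on the spokes of the welding positioner's hand wheel until its yellow pointer points straight at the green pin, not the white one; then push the red brake lever round until it is fully home against its stop. Only push: do not touch the workpiece lying on the faceplate, and leave all the other loose things where they are.

Things in the scene. Friction and masses are not known exactly. Their poses are not given: they have to be found in the camera images.
- wheel (a joint): angle of the positioner's four-spoked hand wheel about its vertical axis, rad, growing counterclockwise seen from above; at 0 the yellow pointer spoke points along the positioner's own -x. Turns from -2.9 to 2.9. Its friction (about 0.3 N m, so about 4 N at a spoke) makes it stay where it is left.
- wheel_hub (a point): point on the wheel's vertical axis at the height of the spokes (58 mm above the table); it turns with the wheel: its x axis points along the yellow pointer, z up. Around it is a steel faceplate, 110 mm wide, top 70 mm above the table. Four spokes stand 90 degrees apart: the yellow pointer and three black round ones (14 mm thick, 50 to 112 mm from the axis, 20 mm end balls)
- pointer_tip (a point): tip of the yellow pointer spoke (bar 14 mm wide and high, ending in a cone), 126 mm from the wheel axis, 58 mm above the table. Below all spokes is free space down to the base plate, whose top is 12 mm above the table
- green_pin: green pin with a steel foot, fixed on the base plate outside the spokes' reach: 18 mm thick (foot 26 mm), 42 mm tall, top 54 mm above the table, 0.14 to 0.18 m from the wheel axis; origin at its underside. The pin to point at
- white_pin: the same pin in white, on the other side of the wheel (left and right vary); not to point at
- brake_lever (a joint): angle of the red brake lever about its vertical pivot, rad, growing counterclockwise seen from above: 0 = released (the lever points along the positioner's +y, away from the wheel), 1.57 = home against its stop (the lever points along the positioner's -x). Friction (about 0.2 N m, 3 N near the end) keeps it where it is left
- lever_pivot (a point): point on the lever's vertical pivot axis, at lever height, 56 mm above the table; x axis points along the lever to its ball. The lever is a red bar 14 mm wide and 14 mm high; free space below it down to at least the base plate (12 mm)
- lever_ball (a point): centre of the 24 mm ball at the lever's end, 95 mm from the pivot, 56 mm above the table
- positioner: base of the welding positioner, fixed to the table: grey plate 300 mm (its x) by 420 mm (its y, from -180 to +240), 12 mm thick; origin on the wheel axis at table height; its -x side faces the robot, turned by up to 0.3 rad. Lever pivot at y = +205 mm. A steel stop, 60 mm high, stands at x -60, y 190 mm, on the wheel's side of the lever's home
- workpiece: workpiece lying loose at the middle of the faceplate: dark flange 76 mm wide, 9 mm thick, with a copper-coloured stub 40 mm wide; 24 mm tall in all, top 94 mm above the table; origin at its underside. It rides round with the wheel; not to be touched
- nozzle: brass torch nozzle, a turned cone 26 mm wide and 55 mm tall, standing loose on the base plate's near right corner (12 mm high plate); origin at its underside
- collar: small steel collar, 28 mm wide, 16 mm tall, loose on the base plate's far left corner; origin at its underside
- spool: copper-coloured wire spool lying flat on the right side of the table, 100 mm wide, 55 mm tall; origin at its underside
- spray_can: blue can, 60 mm wide, 170 mm tall, standing on the right side of the table; origin at its underside
- brush: brush lying on the left side of the table; origin at its underside

How it is judged:
On the way, in this order (a step that is already met when the one before it is completed fails the run):
1. the yellow pointer points at the green pin, the wheel at rest, with the brake lever not yet home (x of green_pin in the frame of wheel_hub above 0.1 m and y of green_pin in the frame of wheel_hub between -0.01 and 0.01 m and velocity of joint wheel between -0.05 and 0.05 rad/s and value of joint brake_lever below 0.8 rad), for 0.3 s.
2. the brake lever is pushed home (value of joint brake_lever above 1.42 rad), for 0.2 s.
At the end, for the whole second after the job is handed in: the line along the yellow pointer passes within 10 mm of the green pin's centre (about 4 degrees) on the pin's side, the wheel is at rest, the brake lever is within 0.15 rad of its stop, and the workpiece still lies flat in the middle of the faceplate (within 12 mm) (x of green_pin in the frame of wheel_hub above 0.1 m and y of green_pin in the frame of wheel_hub between -0.01 and 0.01 m and velocity of joint wheel between -0.05 and 0.05 rad/s and value of joint brake_lever above 1.42 rad and horizontal distance between workpiece and wheel_hub below 0.012 m and angle between workpiece's own z axis and vertical below 0.1 rad); the robot touches nothing.
It fails at once if the robot touches the workpiece (more than 1 N) (contact force between any of the fingers, the arm and workpiece above 1 N).
It fails at once if the workpiece is lifted off the faceplate (height (world z) of workpiece above 0.08 m).
It fails at once if another loose thing is moved by more than 20 mm (distance of any of nozzle, collar, spool, spray_can, brush from where it was at the start of the episode above 0.02 m).
It also fails if it takes over 61 s, if anything falls off the work surface, if the arm or the gripper's body presses on something with over 40 N, if the wrist force passes 120 N, or if a joint passes its speed limit or range.

## Working session

There is one attempt and no reset: what is moved stays moved. The work goes in short steps, Python scripts to look and compute and a tool call to move; the robot and the scene stay as the last step left them, time stands still between calls to the robot, and variables do not carry over. Pictures are saved under pics/ and viewed, and the job is handed in when it is done.

Besides the shell and the picture viewer there is one more tool, called after ">>>" by a JSON object that holds its "api" and its "payload". drive_tool: Moves the arm, as the interface text tells. Its arguments: {"type":"object","properties":{"steps":{"type":"array"}},"required":["steps"]}

```bash
mkdir -p pics; python3 - <<'E'
from workcell import bot, vision
import cv2,numpy as np
o=bot.get_obs();print(o['clock'],o['eef_pos'],o['tool_rot'],o['grip_width'])
for n in ['top','scene']:
    p,d=vision.camera(n);m=vision.camera_model(n)
    cv2.imwrite(f'pics/{n}0.png',p[:,:,::-1]);np.savez(f'{n}0.npz',p=p,d=d,**m)
    print(n,m)
E
```

```text
0.0 [ 0.20812884 -0.45407494  0.30300199] [ 8.41618759e-01 -5.40071024e-01 -8.94234169e-04 -5.95853969e-04] 0.08543569760237213
top {'mtx': array([[438.1931558 ,   0.        , 284.1667848 ],
       [  0.        , 438.1931558 , 213.08373156],
       [  0.        ,   0.        ,   1.        ]]), 'rvec': array([ 2.16486171, -2.15025431,  0.16180873]), 'tvec': array([0.00170829, 0.56302495, 1.31252439])}
scene {'mtx': array([[402.37442604,   0.        , 281.87742504],
       [  0.        , 402.37442604, 214.53536162],
       [  0.        ,   0.        ,   1.        ]]), 'rvec': array([ 2.34935719,  0.71081301, -0.26643813]), 'tvec': array([-0.46849913, -0.17316826,  1.45700407])}
```

View pics/top0.png

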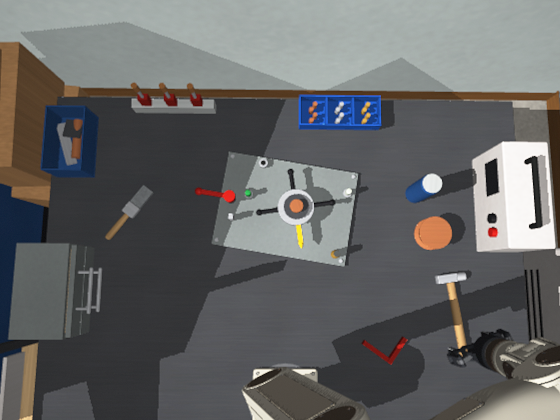

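View pics/scene0.png

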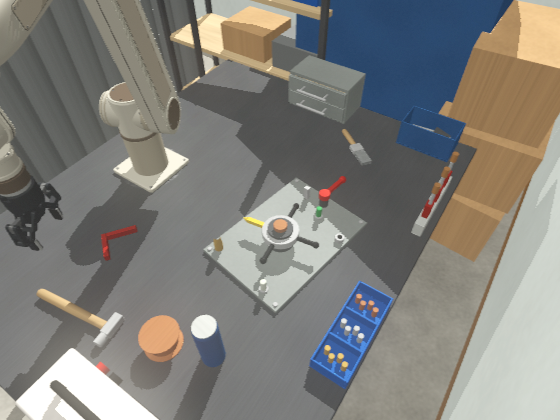

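```bash
cat > h.py <<'E'
import cv2,numpy as np
def load(n):
    return np.load(n)
def ray(m,uv,z):
    R,_=cv2.Rodrigues(m['rvec']);t=m['tvec'].reshape(3)
    C=-R.T@t
    uv=np.atleast_2d(np.array(uv,float))
    d=np.c_[uv,np.ones(len(uv))]@np.linalg.inv(m['mtx']).T@R
    return (C+d*((z-C[2])/d[:,2])[:,None])[:,:2]
def cloud(m,d):
    R,_=cv2.Rodrigues(m['rvec']);t=m['tvec'].reshape(3)
    v,u=np.mgrid[:d.shape[0],:d.shape[1]]
    P=np.stack([u,v,np.ones_like(u)],-1)@np.linalg.inv(m['mtx']).T*d[...,None]
    return (P-t)@R
E
python3 - <<'E'
from h import *
for n in ['top','scene']:
    z=load(n+'0.npz');p=z['p'];P=cloud(z,z['d'])
    c=cv2.cvtColor(p,cv2.COLOR_RGB2HSV);H,S,V=[c[...,i].astype(int) for i in range(3)]
    roi=np.zeros(H.shape,bool)
    if n=='top': roi[140:275,190:365]=1
    else: roi[165:320,195:380]=1
    masks=dict(yellow=(abs(H-28)<5)&(S>150)&(V>80),green=(abs(H-65)<15)&(S>100)&(V>40),red=((H<4)|(H>175))&(S>180)&(V>60),
      copper=(H>5)&(H<14)&(S>100)&(V>60),white=(S<25)&(V>215))
    for k,mk in masks.items():
        nn,l,st,ce=cv2.connectedComponentsWithStats((mk&roi).astype(np.uint8))
        for i in range(1,nn):
            if st[i,4]>6:
                Q=P[l==i]; q=Q[Q[:,2]>0.005]
                print(n,k,st[i],ce[i].round(1),'med',np.median(q,0).round(4),'min',q.min(0).round(3),'max',q.max(0).round(3))
    cv2.imwrite(f'pics/{n}z.png',cv2.resize(p[(140 if n=='top' else 165):(280 if n=='top' else 320),190:380,::-1],None,fx=4,fy=3.8,interpolation=cv2.INTER_CUBIC))
E
```

```text
top yellow [296 225   7  23  91] [299.2 234.7] med [ 0.4937 -0.0391  0.0649] min [ 0.38  -0.048  0.013] max [0.524 0.024 1.376]
top green [245 190   6   6  30] [247.5 192.5] med [0.6235 0.1185 0.0523] min [0.616 0.111 0.011] max [0.639 0.129 0.058]
top red [195 188  40  14 248] [217.2 193.9] med [0.6173 0.2017 0.065 ] min [0.594 0.158 0.01 ] max [0.639 0.278 0.072]
top copper [290 199  14  14 151] [296.1 205.4] med [ 0.579  -0.0286  0.0939] min [ 0.38  -0.05   0.077] max [0.6   0.024 1.376]
top white [344 188   8   9  37] [347.4 191.5] med [ 0.6308 -0.1896  0.0516] min [ 0.38  -0.201  0.01 ] max [0.649 0.024 1.376]
top white [278 190  35  34 322] [291.2 208. ] med [ 0.5653 -0.0083  0.0696] min [ 0.528 -0.078  0.007] max [0.631 0.025 0.076]
top white [229 214   4   5  14] [230.2 215.8] med [0.5501 0.1691 0.0603] min [0.544 0.163 0.056] max [0.556 0.173 0.068]
top white [339 259   3   4   8] [340.  260.5] med [ 0.4193 -0.1684  0.0171] min [ 0.415 -0.171  0.014] max [ 0.424 -0.164  0.023]
scene yellow [245 218   5   3   9] [246.8 218.8] med [ 0.4681 -0.0492  0.0659] min [ 0.462 -0.052  
[... 1145 characters left out ...]
in [ 0.493 -0.633  0.01 ] max [0.99  0.067 0.995]
scene white [335 233  10   7  32] [339.2 236.2] med [0.7205 0.0744 0.0295] min [0.709 0.061 0.01 ] max [0.734 0.098 0.032]
scene white [208 247   4   2   7] [209.3 247.4] med [ 0.4161 -0.1701  0.0167] min [ 0.41  -0.174  0.015] max [ 0.419 -0.165  0.021]
scene white [260 279   7   5  28] [262.9 281. ] med [ 0.6286 -0.1922  0.0538] min [ 0.612 -0.633  0.01 ] max [ 0.99  -0.164  0.995]
scene white [273 302   5   4  15] [274.9 303.4] med [ 0.6841 -0.2137  0.0176] min [ 0.678 -0.219  0.011] max [ 0.688 -0.207  0.021]
scene white [195 315  20   5  73] [204.5 317.4] med [ 0.6203 -0.3932  0.1708] min [ 0.606 -0.408  0.168] max [ 0.64  -0.384  0.173]
```

View pics/topz.png

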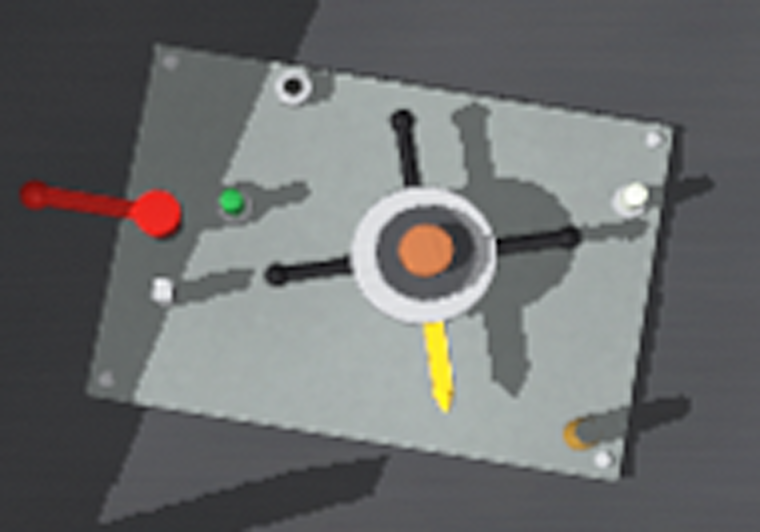

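View pics/scenez.png

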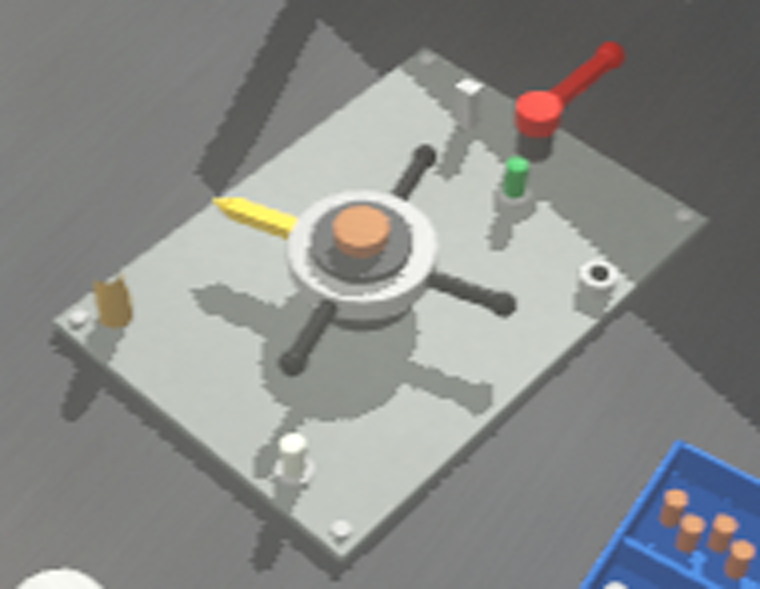

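```bash
python3 - <<'E'
from h import *
for n,fy,v0,pts in [('top',3.8,140,dict(far=(402,120,.06),left=(277,274,.06),right=(571,238,.06),tip=(446,408,.058),green=(231,201,.054),white=(634,195,.054),lball=(34,194,.06),plate=(424,254,.07),cu=(426,250,.094),noz=(578,434,.04),stop=(163,290,.072))),
 ('scene',3.8,165,dict(far=(509,303,.06),left=(425,155,.06),right=(292,362,.06),tip=(215,202,.058),green=(517,164,.054),white=(293,441,.054),lball=(611,52,.06),plate=(363,242,.07),cu=(360,224,.094),noz=(113,281,.067)))]:
    z=load(n+'0.npz')
    r={k:ray(z,(190+a/4-.4,v0+b/fy-.4),h)[0] for k,(a,b,h) in pts.items()}
    for k in r: print(n,k,r[k].round(4))
    hub=(r['left']+r['right'])/2
    print('hub',hub)
    def an(v):return np.degrees(np.arctan2(v[1],v[0])).round(1)
    for k in r: print(k,an(r[k]-hub),np.linalg.norm(r[k]-hub).round(4))
E
```

```text
top far [ 0.6901 -0.0117]
top left [0.5636 0.0826]
top right [ 0.5945 -0.1408]
top tip [ 0.4579 -0.0457]
top green [0.6236 0.1189]
top white [ 0.6312 -0.1904]
top lball [0.6269 0.2683]
top plate [ 0.5792 -0.0284]
top cu [ 0.5787 -0.0289]
top noz [ 0.4388 -0.1472]
top stop [0.5486 0.1672]
hub [ 0.57909893 -0.02912988]
far 8.9 0.1124
left 97.9 0.1128
right -82.1 0.1128
tip -172.2 0.1224
green 73.3 0.1545
white -72.1 0.1695
lball 80.9 0.3013
plate 85.7 0.0007
cu 156.6 0.0005
noz -139.9 0.1834
stop 98.8 0.1987
scene far [ 0.6913 -0.0103]
scene left [0.5607 0.0827]
scene right [ 0.5926 -0.1401]
scene tip [ 0.4539 -0.0465]
scene green [0.623  0.1186]
scene white [ 0.6297 -0.1912]
scene lball [0.6244 0.2689]
scene plate [ 0.5757 -0.026 ]
scene cu [ 0.5749 -0.0285]
scene noz [ 0.4452 -0.1552]
hub [ 0.57669356 -0.02867839]
far 9.1 0.1161
left 98.2 0.1125
right -81.8 0.1125
tip -171.8 0.1241
green 72.5 0.1544
white -71.9 0.171
lball 80.9 0.3013
plate 110.1 0.0028
cu 173.5 0.0018
noz -136.1 0.1825
```

>>> {"api": "drive_tool", "payload": {"steps": [0,0,0,0,0,-7,1,0,0,0,0,0,-7,1,0,0,0,0,0,-7,1,0,0,0,0,0,-7,1,0,0,0,0,0,-7,1,0,0,0,0,0,-7,1,0,0,0,0,0,-7,1,0,0,0,0,0,-7,1]}}

```text
clock: 0.77
eef_pos: [0.2082, -0.4543, 0.3034]
tool_rot: [0.997, -0.079, -0.0, -0.001]
ft_force: [0.2, -0.2, -0.6]
grip_width: -0.0004
```

>>> {"api": "drive_tool", "payload": {"steps": [0,0,0,0,0,-4.7,1,0,0,0,0,0,-4.7,1,0,-0.03,0,0,0,0,1,0,-0.04,0,0,0,0,1,0.01,-0.04,0,0,0,0,1]}}

```text
clock: 1.18
eef_pos: [0.2171, -0.3433, 0.3029]
tool_rot: [1.0, -0.001, -0.001, -0.001]
ft_force: [1.2, 0.9, 0.8]
grip_width: -0.0003
```

```bash
python3 - <<'E'
from workcell import bot
o=bot.get_obs();print(o['clock'],o['eef_pos'].round(4),o['tool_rot'].round(4),o['grip_width'],o['joint_pos'],bot.tip_reach,o['ft_force'])
E
```

```text
1.1833 [ 0.2171 -0.3433  0.3029] [ 1.0e+00 -1.4e-03 -8.0e-04 -1.0e-03] -0.0002518321370003644 [-1.00676577e+00  5.69419130e-02 -2.16628477e-01  1.29976679e+00
 -2.87448913e-04  5.66736218e-01] 0.0726 [1.23005939 0.93399361 0.77999005]
```

>>> {"api": "drive_tool", "payload": {"steps": [0.03,-0.02,0,0,0,0,1,0.03,-0.02,0,0,0,0,1,0.03,-0.02,0,0,0,0,1,0.03,-0.02,0,0,0,0,1,0.03,-0.02,0,0,0,0,1,0.03,-0.02,0,0,0,0,1,0.03,-0.02,0,0,0,0,1,0.03,-0.02,0,0,0,0,1]}}

```text
clock: 1.85
eef_pos: [0.4593, -0.1829, 0.3035]
tool_rot: [1.0, 0.0, -0.0, -0.0]
ft_force: [-0.5, -0.2, 0.3]
grip_width: -0.0001
```

>>> {"api": "drive_tool", "payload": {"steps": [0.03,-0.02,0,0,0,0,1,0.03,-0.02,0,0,0,0,1,0.03,-0.02,0,0,0,0,1,0.03,-0.02,0.01,0,0,0,1,0.03,-0.02,0.01,0,0,0,1,0.03,0,0.02,0,0,0,1,0.016,0,0.03,0,0,0,1,0,0,0,0,0,0,1]}}

```text
clock: 2.52
eef_pos: [0.6542, -0.0829, 0.225]
tool_rot: [1.0, 0.001, -0.005, -0.001]
ft_force: [-1.3, -0.0, -2.2]
grip_width: 0.0002
```

```bash
python3 - <<'E'
from workcell import bot, vision
import cv2,numpy as np
m=vision.camera_model('wrist');p,d=vision.camera('wrist')
cv2.imwrite('pics/w1.png',p[:,:,::-1]);np.savez('w1.npz',p=p,d=d,**m)
o=bot.get_obs();print(o['clock'],o['eef_pos'].round(4),o['tool_rot'].round(4))
E
```

```text
2.5667 [ 0.653  -0.0834  0.2278] [ 1.0e+00  8.0e-04 -5.2e-03 -6.0e-04]
```

View pics/w1.png

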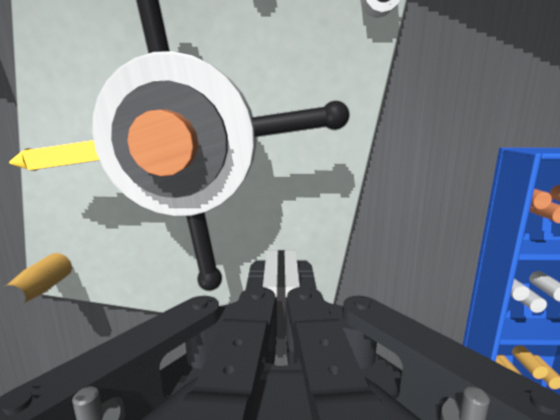

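>>> {"api": "drive_tool", "payload": {"steps": [0,0,0.03,0,0,0,1,0,0,0.03,0,0,0,1,0,0,0.03,0,0,0,1,0,0,0.02,0,0,0,1,0,0,0,0,0,0,1,0,0,0,0,0,0,1]}}

```text
clock: 3.07
eef_pos: [0.6531, -0.0846, 0.1242]
tool_rot: [1.0, -0.0, -0.001, -0.0]
ft_force: [0.3, 0.0, 0.7]
grip_width: 0.0
```

```bash
python3 - <<'E'
import numpy as np
hub=np.array([.578,-.029]);r=.093
a=np.radians(np.arange(-36.5,-190,-7));P=hub+r*np.c_[np.cos(a),np.sin(a)]
for i in range(1,len(a)):
    d=P[i]-P[i-1];print(i,np.degrees(a[i]),P[i].round(4),'tool',round(d[0],4),round(-d[1],4))
E
```

```text
1 -43.5 [ 0.6455 -0.093 ] tool -0.0073 0.0087
2 -50.5 [ 0.6372 -0.1008] tool -0.0083 0.0077
3 -57.5 [ 0.628  -0.1074] tool -0.0092 0.0067
4 -64.5 [ 0.618  -0.1129] tool -0.0099 0.0055
5 -71.5 [ 0.6075 -0.1172] tool -0.0105 0.0043
6 -78.5 [ 0.5965 -0.1201] tool -0.011 0.0029
7 -85.5 [ 0.5853 -0.1217] tool -0.0112 0.0016
8 -92.5 [ 0.5739 -0.1219] tool -0.0114 0.0002
9 -99.5 [ 0.5627 -0.1207] tool -0.0113 -0.0012
10 -106.5 [ 0.5516 -0.1182] tool -0.0111 -0.0026
11 -113.5 [ 0.5409 -0.1143] tool -0.0107 -0.0039
12 -120.50000000000001 [ 0.5308 -0.1091] tool -0.0101 -0.0052
13 -127.50000000000001 [ 0.5214 -0.1028] tool -0.0094 -0.0063
14 -134.5 [ 0.5128 -0.0953] tool -0.0086 -0.0074
15 -141.5 [ 0.5052 -0.0869] tool -0.0076 -0.0084
16 -148.5 [ 0.4987 -0.0776] tool -0.0065 -0.0093
17 -155.5 [ 0.4934 -0.0676] tool -0.0053 -0.01
18 -162.5 [ 0.4893 -0.057 ] tool -0.0041 -0.0106
19 -169.5 [ 0.4866 -0.0459] tool -0.0027 -0.011
20 -176.5 [ 0.4852 -0.0347] tool -0.0014 -0.0113
21 -183.5 [ 0.4852 -0.0233] tool 0.0 -0.0114
```

>>> {"api": "drive_tool", "payload": {"steps": [0,0,0.012,0,0,0,1,0,0,0,0,0,0,1]}}

```text
clock: 3.23
eef_pos: [0.6546, -0.0846, 0.1127]
tool_rot: [1.0, 0.0, 0.001, 0.0]
ft_force: [-0.2, 0.7, -0.5]
grip_width: 0.0002
```

>>> {"api": "drive_tool", "payload": {"steps": [-0.0073,0.0087,0,0,0,0,1,-0.0083,0.0077,0,0,0,0,1,-0.0092,0.0067,0,0,0,0,1,-0.005,0.0028,0,0,0,0,1,-0.005,0.0027,0,0,0,0,1,-0.0052,0.0022,0,0,0,0,1,-0.0053,0.0021,0,0,0,0,1,-0.0055,0.0015,0,0,0,0,1]}}

```text
clock: 3.9
eef_pos: [0.6045, -0.1182, 0.1127]
tool_rot: [1.0, 0.001, 0.002, -0.001]
ft_force: [4.4, 3.9, 0.6]
grip_width: 0.0
```

>>> {"api": "drive_tool", "payload": {"steps": [-0.0055,0.0014,0,0,0,0,1,-0.0056,0.0008,0,0,0,0,1,-0.0056,0.0008,0,0,0,0,1,-0.0057,0.0001,0,0,0,0,1,-0.0057,0.0001,0,0,0,0,1,-0.0056,-0.0006,0,0,0,0,1,-0.0057,-0.0006,0,0,0,0,1,-0.0056,-0.0013,0,0,0,0,1]}}

```text
clock: 4.57
eef_pos: [0.5601, -0.1194, 0.1128]
tool_rot: [1.0, 0.001, 0.002, 0.0]
ft_force: [5.6, 0.3, -0.8]
grip_width: -0.0004
```

>>> {"api": "drive_tool", "payload": {"steps": [-0.0055,-0.0013,0,0,0,0,1,-0.0054,-0.0019,0,0,0,0,1,-0.0053,-0.002,0,0,0,0,1,-0.0051,-0.0026,0,0,0,0,1,-0.005,-0.0026,0,0,0,0,1,-0.0047,-0.0031,0,0,0,0,1,-0.0047,-0.0032,0,0,0,0,1,-0.0043,-0.0037,0,0,0,0,1]}}

```text
clock: 5.23
eef_pos: [0.5192, -0.0994, 0.1126]
tool_rot: [1.0, 0.0, 0.002, 0.001]
ft_force: [5.0, -1.4, -1.1]
grip_width: 0.0002
```

>>> {"api": "drive_tool", "payload": {"steps": [-0.0043,-0.0037,0,0,0,0,1,-0.0038,-0.0042,0,0,0,0,1,-0.0038,-0.0042,0,0,0,0,1,-0.0033,-0.0046,0,0,0,0,1,-0.0032,-0.0047,0,0,0,0,1,-0.0027,-0.005,0,0,0,0,1,-0.0026,-0.005,0,0,0,0,1,0,0,0,0,0,0,1]}}

```text
clock: 5.9
eef_pos: [0.4932, -0.067, 0.1116]
tool_rot: [1.0, 0.001, -0.001, 0.0]
ft_force: [2.0, -0.7, 0.6]
grip_width: -0.0
```

```bash
python3 - <<'E'
from workcell import bot, vision
import cv2,numpy as np
for n in ['top','scene','wrist']:
    m=vision.camera_model(n);p,d=vision.camera(n)
    np.savez(n+'2.npz',p=p,d=d,**m)
    if n=='wrist': cv2.imwrite('pics/w2.png',p[:,:,::-1])
    else:
        v0=140 if n=='top' else 165
        cv2.imwrite(f'pics/{n}2.png',cv2.resize(p[v0:v0+140,190:380,::-1],None,fx=4,fy=4,interpolation=cv2.INTER_CUBIC))
o=bot.get_obs();print(o['clock'],o['eef_pos'].round(4),o['tool_rot'].round(4),o['ft_force'])
E
```

```text
6.05 [ 0.4933 -0.0673  0.1114] [ 1.0e+00  4.0e-04 -1.6e-03 -4.0e-04] [ 0.54938062 -0.35482842  0.25005467]
```

View pics/w2.png

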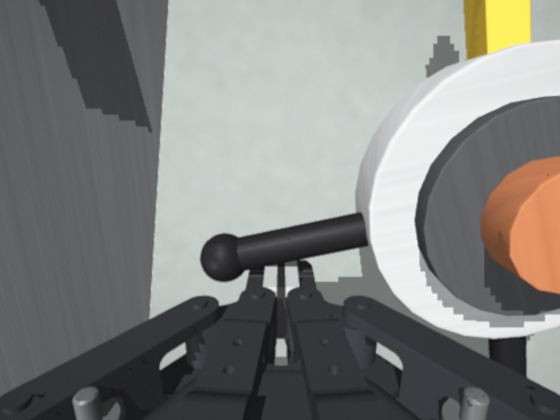

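View pics/top2.png

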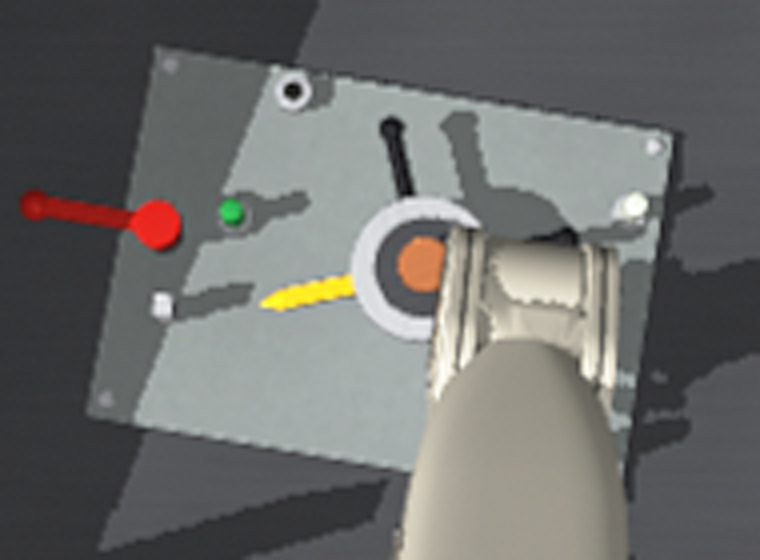

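View pics/scene2.png

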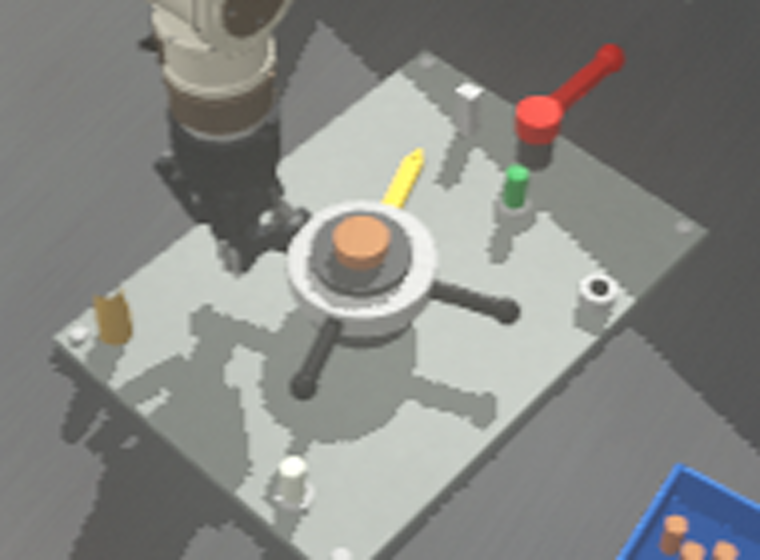

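```bash
cat > ang.py <<'E'
from h import *
import sys
hub=np.array([.578,-.029])
green=np.array([.6235,.1188])
def an(v):return np.degrees(np.arctan2(v[1],v[0])).round(2)
def run(k,names=('top','scene')):
  for n in names:
    z=load(f'{n}{k}.npz');p=z['p']
    c=cv2.cvtColor(p,cv2.COLOR_RGB2HSV);H,S,V=[c[...,i].astype(int) for i in range(3)]
    def comp(mk):
        nn,l,st,ce=cv2.connectedComponentsWithStats(mk.astype(np.uint8))
        i=1+np.argmax(st[1:,4]); v,u=np.nonzero(l==i); return np.c_[u,v],ce[i]
    box=np.zeros(H.shape,bool)
    if n=='top': box[140:275,190:365]=1
    elif n=='scene': box[165:320,195:380]=1
    else: box[:]=1
    Y,_=comp((abs(H-28)<5)&(S>140)&(V>80)&box)
    W=ray(z,Y,.062); 
    dirv=cv2.fitLine(W.astype(np.float32),cv2.DIST_L2,0,1e-4,1e-4).ravel()
    d=dirv[:2]; c0=dirv[2:]
    if d@(c0-hub)<0:d=-d
    tip=W[np.argmax(W@d)]
    G=(abs(H-65)<15)&(S>100)&(V>40)&box
    g=ray(z,comp(G)[1],.054)[0] if G.any() else green
    perp=np.array([-d[1],d[0]])
    print(n,'line dir',an(d),'centroid dir',an(c0-hub),'tip',tip.round(4),'green',g.round(4),an(g-hub),
     'y of green: via hub',round(float(perp@(g-hub)),4),'via line',round(float(perp@(g-c0)),4),'hub off line',round(float(perp@(hub-c0)),4))
if __name__=='__main__':run(sys.argv[1],sys.argv[2:] or ('top','scene'))
E
python3 ang.py 0; python3 ang.py 2
python3 - <<'E'
from h import *
z=load('top2.npz')
b=ray(z,(190+391/4-.4,140+128/4-.4),.06)[0];print(b,b-[.578,-.029],np.degrees(np.arctan2(b[1]+.029,b[0]-.578)))
E
```

```text
top line dir -172.05 centroid dir -172.53 tip [ 0.4575 -0.0452] green [0.6236 0.1184] 72.81 y of green: via hub -0.1397 via line -0.139 hub off line 0.0007
scene line dir -170.31 centroid dir -171.07 tip [ 0.4584 -0.0487] green [0.6247 0.1128] 71.78 y of green: via hub -0.1319 via line -0.1307 hub off line 0.0012
top line dir 102.6 centroid dir 101.97 tip [0.5502 0.0909] green [0.6236 0.1184] 72.81 y of green: via hub -0.0766 via line -0.0757 hub off line 0.001
scene line dir 102.98 centroid dir 103.03 tip [0.5515 0.0864] green [0.6241 0.1148] 72.21 y of green: via hub -0.0773 via line -0.0774 hub off line -0.0001
[ 0.68874489 -0.00321975] [0.11074489 0.02578025] 13.104470537831302
```

```bash
python3 - <<'E'
import numpy as np
hub=np.array([.578,-.029]);r=.093
a=np.radians(-155.7-3.5*np.arange(10));P=hub+r*np.c_[np.cos(a),np.sin(a)]
for i in range(1,len(a)):
    d=P[i]-P[i-1];print(i,round(np.degrees(a[i]),1),P[i].round(4),'tool',round(d[0],4),round(-d[1],4))
E
```

```text
1 -159.2 [ 0.4911 -0.062 ] tool -0.0022 -0.0052
2 -162.7 [ 0.4892 -0.0567] tool -0.0019 -0.0054
3 -166.2 [ 0.4877 -0.0512] tool -0.0015 -0.0055
4 -169.7 [ 0.4865 -0.0456] tool -0.0012 -0.0056
5 -173.2 [ 0.4857 -0.04  ] tool -0.0008 -0.0056
6 -176.7 [ 0.4852 -0.0344] tool -0.0005 -0.0057
7 -180.2 [ 0.485  -0.0287] tool -0.0002 -0.0057
8 -183.7 [ 0.4852 -0.023 ] tool 0.0002 -0.0057
9 -187.2 [ 0.4857 -0.0173] tool 0.0005 -0.0057
```

>>> {"api": "drive_tool", "payload": {"steps": [-0.0022,-0.0052,0,0,0,0,1,-0.0019,-0.0054,0,0,0,0,1,-0.0015,-0.0055,0,0,0,0,1,-0.0012,-0.0056,0,0,0,0,1,-0.0008,-0.0056,0,0,0,0,1,-0.0005,-0.0057,0,0,0,0,1,0,-0.003,0,0,0,0,1,0,0,0,0,0,0,1]}}

```text
clock: 6.72
eef_pos: [0.4863, -0.0308, 0.1121]
tool_rot: [1.0, 0.001, -0.0, -0.0]
ft_force: [0.0, -2.0, 0.9]
grip_width: 0.0002
```

```bash
cat > shot.py <<'E'
import sys
from workcell import bot, vision
import cv2,numpy as np
k=sys.argv[1]
for n in sys.argv[2:]:
    m=vision.camera_model(n);p,d=vision.camera(n)
    np.savez(f'{n}{k}.npz',p=p,d=d,**m)
    if n=='wrist': cv2.imwrite(f'pics/{n}{k}.png',p[:,:,::-1])
    else:
        v0=140 if n=='top' else 165
        cv2.imwrite(f'pics/{n}{k}.png',cv2.resize(p[v0:v0+140,190:380,::-1],None,fx=4,fy=4,interpolation=cv2.INTER_CUBIC))
o=bot.get_obs();print(o['clock'],o['eef_pos'].round(4),o['tool_rot'].round(4),o['ft_force'])
E
python3 shot.py 3 top scene; python3 ang.py 3
```

```text
6.8167 [ 0.4858 -0.0309  0.1118] [ 1.e+00  7.e-04 -8.e-04 -8.e-04] [ 0.53786004 -0.69569949 -0.11223505]
top line dir 79.71 centroid dir 79.46 tip [0.6023 0.0917] green [0.6236 0.1184] 72.81 y of green: via hub -0.0185 via line -0.0181 hub off line 0.0004
scene line dir 78.96 centroid dir 79.0 tip [0.5983 0.0876] green [0.6241 0.1155] 72.3 y of green: via hub -0.0176 via line -0.0176 hub off line -0.0001
```

View pics/top3.png

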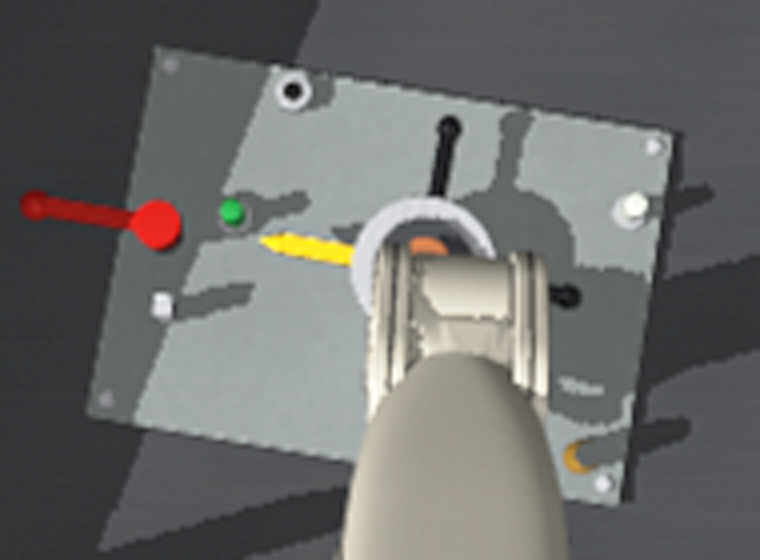

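>>> {"api": "drive_tool", "payload": {"steps": [0,-0.003,0,0,0,0,1,0,-0.003,0,0,0,0,1,0,-0.0025,0,0,0,0,1,0,-0.0015,0,0,0,0,1,0,0,0,0,0,0,1,0,0,0,0,0,0,1]}}

```text
clock: 7.32
eef_pos: [0.4865, -0.0215, 0.1119]
tool_rot: [1.0, 0.0, -0.0, -0.0]
ft_force: [0.8, -1.9, -0.4]
grip_width: 0.0001
```

```bash
python3 shot.py 4 top scene; python3 ang.py 4
```

```text
7.4167 [ 0.4865 -0.0215  0.1119] [ 1.e+00  3.e-04 -1.e-04 -3.e-04] [ 0.83424699 -3.18946086 -0.17165005]
top line dir 74.34 centroid dir 73.6 tip [0.6146 0.0888] green [0.6233 0.1181] 72.87 y of green: via hub -0.0039 via line -0.0028 hub off line 0.0011
scene line dir 71.84 centroid dir 73.49 tip [0.6102 0.0857] green [0.6241 0.1155] 72.3 y of green: via hub 0.0012 via line -0.0013 hub off line -0.0025
```

>>> {"api": "drive_tool", "payload": {"steps": [0,-0.001,0,0,0,0,1,0,0,0,0,0,0,1,0,0,0,0,0,0,1,0,0.006,0,0,0,0,1,0,0.01,0,0,0,0,1,0,0.01,0,0,0,0,1,0,0,0,0,0,0,1]}}

```text
clock: 8.0
eef_pos: [0.4863, -0.0483, 0.1118]
tool_rot: [1.0, -0.001, -0.0, -0.0]
ft_force: [0.2, -0.3, -0.1]
grip_width: 0.0001
```

>>> {"api": "drive_tool", "payload": {"steps": [0,0,-0.02,0,0,0,1,0,0,-0.04,0,0,0,1,0,0,-0.04,0,0,0,1,0,0,-0.04,0,0,0,1,0,0,-0.02,0,0,0,1,0.01,-0.03,0,0,0,0,1,0.02,-0.03,0,0,0,0,1,0.02,-0.03,0,0,0,0,1]}}

```text
clock: 8.67
eef_pos: [0.5368, 0.0436, 0.2731]
tool_rot: [1.0, -0.001, 0.001, -0.0]
ft_force: [-0.2, 0.2, -0.1]
grip_width: -0.0001
```

>>> {"api": "drive_tool", "payload": {"steps": [0.02,-0.03,0,0,0,0,1,0.02,-0.03,0,0,0,0,1,0.02,-0.03,0,0,0,0,1,0,0,0,0,0,0,1,0,0,0,0,0,0,1]}}

```text
clock: 9.08
eef_pos: [0.5967, 0.1348, 0.2705]
tool_rot: [1.0, 0.002, -0.001, 0.0]
ft_force: [0.4, 0.0, 0.0]
grip_width: 0.0003
```

```bash
python3 shot.py 5 scene wrist; python3 ang.py 5 scene wrist
```

```text
9.1833 [0.5959 0.1328 0.2714] [ 1.e+00  1.e-04 -9.e-04  2.e-04] [-0.05170412 -0.47946833  0.32541742]
scene line dir 76.43 centroid dir 71.68 tip [0.6102 0.0857] green [0.6237 0.1156] 72.47 y of green: via hub -0.0105 via line -0.0032 hub off line 0.0073
wrist line dir 84.78 centroid dir 70.94 tip [0.6152 0.0882] green [0.6241 0.1222] 73.04 y of green: via hub -0.0322 via line -0.0049 hub off line 0.0272
```

View pics/wrist5.png

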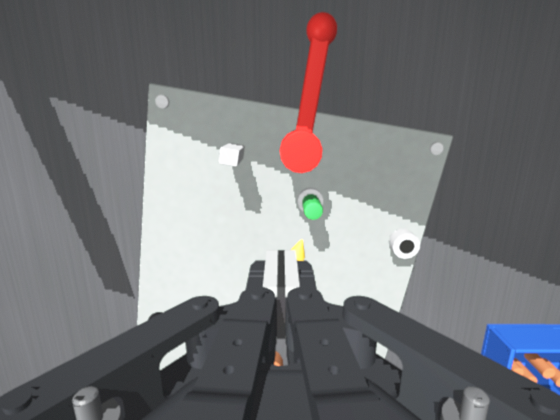

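>>> {"api": "drive_tool", "payload": {"steps": [0.01,0.035,-0.015,0,0,0,1,0.01,0.035,-0.015,0,0,0,1,0.01,0.035,-0.015,0,0,0,1,0.01,0.035,-0.015,0,0,0,1,0.01,0.035,0,0,0,0,1,0,0,0,0,0,0,1,0,0,0,0,0,0,1]}}

```text
clock: 9.77
eef_pos: [0.6458, -0.0456, 0.3322]
tool_rot: [1.0, -0.003, 0.0, -0.0]
ft_force: [-0.4, 0.5, -0.5]
grip_width: 0.0001
```

```bash
python3 shot.py 6 scene wrist; python3 ang.py 6 scene wrist
```

```text
9.8667 [ 0.6456 -0.0426  0.332 ] [ 1.e+00 -7.e-04 -4.e-04 -3.e-04] [ 0.71969623 -0.30850765 -0.14652935]
scene line dir 78.21 centroid dir 71.42 tip [0.6102 0.0857] green [0.6241 0.1155] 72.3 y of green: via hub -0.0156 via line -0.005 hub off line 0.0106
wrist line dir 77.5 centroid dir 70.41 tip [0.6157 0.0886] green [0.626  0.1155] 71.62 y of green: via hub -0.0156 via line -0.0035 hub off line 0.0121
```

View pics/wrist6.png

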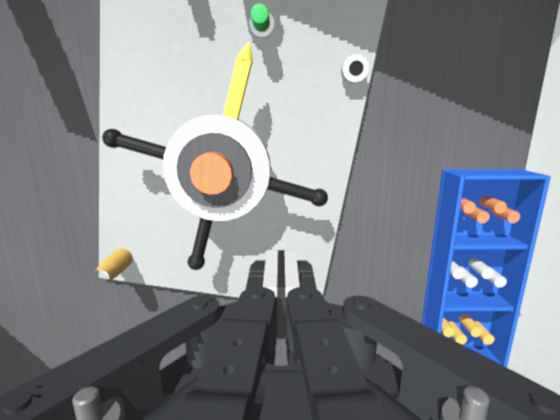

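```bash
python3 - <<'E'
from h import *
z=load('wrist6.npz')
b1,b2,b3,tip,base=ray(z,[(111,137.5),(319.5,197),(196,262),(248.5,44.5),(232,116)],.058)
g=ray(z,[(260,12.5)],.054)[0]
an=lambda v:np.degrees(np.arctan2(v[1],v[0]))
hub=(b1+b2)/2
print('hub',hub,'green',g,an(g-hub),np.linalg.norm(g-hub))
print('tip',an(tip-hub),np.linalg.norm(tip-hub),'yellow line',an(tip-base),'from balls',an(b1-b2)-90,an(hub-b3), np.linalg.norm(b1-hub))
p=z['p'];c=cv2.cvtColor(p,cv2.COLOR_RGB2HSV)
mk=((c[...,0]>20)&(c[...,0]<35)&(c[...,1]>140));mk[:30]=0;mk[130:]=0;mk[:,:200]=0;mk[:,280:]=0
v,u=np.nonzero(mk);W=ray(z,np.c_[u,v],.06);L=cv2.fitLine(W.astype(np.float32),cv2.DIST_L2,0,1e-4,1e-4).ravel();print(len(u),an(L[:2]),W.min(0),W.max(0),'centroid',an(L[2:]-hub))
E
```

```text
hub [ 0.57874927 -0.02820818] green [0.62632317 0.11877172] 72.06446712571885 0.15448743185314556
tip 73.05596351035874 0.12419608217737234 yellow line 74.04942084410203 from balls 73.53766951554562 73.84270160524927 0.11324806334587109
157 77.27639 [0.6003707  0.02281839] [0.61715819 0.08892844] centroid 70.4608962349219
```

>>> {"api": "drive_tool", "payload": {"steps": [0.002,-0.034,0.01,0,0,0,1,0.002,-0.034,0.01,0,0,0,1,0.002,-0.034,0.015,0,0,0,1,0.002,-0.034,0.018,0,0,0,1,0.002,-0.034,0.018,0,0,0,1,0.002,-0.034,0.018,0,0,0,1,0.002,-0.034,0.018,0,0,0,1,0.003,-0.03,0.018,0,0,0,1]}}

```text
clock: 10.53
eef_pos: [0.6616, 0.23, 0.2063]
tool_rot: [1.0, 0.002, -0.0, -0.0]
ft_force: [0.3, 0.1, 0.3]
grip_width: -0.0003
```

>>> {"api": "drive_tool", "payload": {"steps": [0,0,0,0,0,0,1,0,0,0,0,0,0,1]}}

```text
clock: 10.7
eef_pos: [0.661, 0.2295, 0.2045]
tool_rot: [1.0, 0.003, -0.002, 0.001]
ft_force: [0.6, 0.2, 0.9]
grip_width: 0.0003
```

```bash
python3 shot.py 7 wrist
```

```text
10.75 [0.662  0.228  0.2062] [ 1.0e+00  1.8e-03 -1.0e-03  5.0e-04] [-0.33921873 -1.02293118 -0.17776566]
```

View pics/wrist7.png

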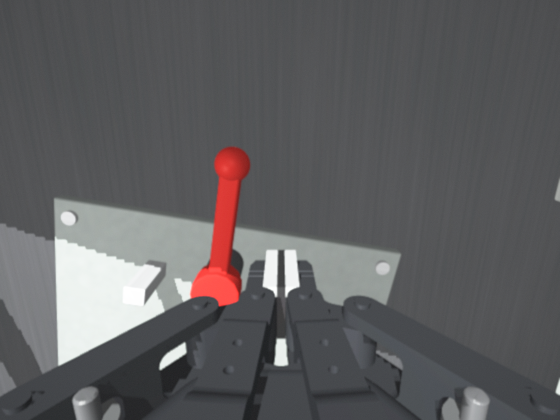

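>>> {"api": "drive_tool", "payload": {"steps": [0,-0.012,0.02,0,0,0,1,0,0,0.03,0,0,0,1,0,0,0.025,0,0,0,1,0,0,0.019,0,0,0,1,0,0,0,0,0,0,1,0,0,0,0,0,0,1]}}

```text
clock: 11.25
eef_pos: [0.663, 0.2371, 0.1131]
tool_rot: [1.0, -0.0, -0.001, 0.0]
ft_force: [1.0, 1.1, -0.2]
grip_width: 0.0002
```

```bash
python3 - <<'E'
from workcell import bot
import numpy as np
o=bot.get_obs();print(o['eef_pos'].round(4))
pv=np.array([.611,.1735]);e=o['eef_pos'][:2]-pv;r0=np.hypot(*e);b0=np.degrees(np.arctan2(e[1],e[0]));print(r0,b0)
a=np.radians(np.r_[b0,np.arange(58,165,5)]);r=np.linspace(r0,.078,len(a));P=pv+r[:,None]*np.c_[np.cos(a),np.sin(a)]
for i in range(1,len(a)):
    d=P[i]-P[i-1];print(i,round(np.degrees(a[i]),1),P[i].round(4),'tool',round(d[0],4),round(-d[1],4))
E
```

```text
[0.663  0.2371 0.1131]
0.08214664612023527 50.69458866209054
1 58.0 [0.6544 0.243 ] tool -0.0086 -0.0059
2 63.0 [0.6481 0.2464] tool -0.0063 -0.0034
3 68.0 [0.6416 0.2491] tool -0.0066 -0.0028
4 73.0 [0.6348 0.2513] tool -0.0068 -0.0022
5 78.0 [0.6279 0.2529] tool -0.0069 -0.0016
6 83.0 [0.6209 0.2539] tool -0.007 -0.001
7 88.0 [0.6138 0.2543] tool -0.0071 -0.0004
8 93.0 [0.6068 0.254 ] tool -0.007 0.0002
9 98.0 [0.5998 0.2532] tool -0.007 0.0009
10 103.0 [0.5929 0.2517] tool -0.0069 0.0015
11 108.0 [0.5863 0.2497] tool -0.0067 0.0021
12 113.0 [0.5798 0.247 ] tool -0.0065 0.0026
13 118.0 [0.5736 0.2439] tool -0.0062 0.0032
14 123.0 [0.5677 0.2402] tool -0.0059 0.0037
15 128.0 [0.5622 0.236 ] tool -0.0055 0.0042
16 133.0 [0.557  0.2314] tool -0.0051 0.0046
17 138.0 [0.5523 0.2263] tool -0.0047 0.005
18 143.0 [0.5481 0.2209] tool -0.0042 0.0054
19 148.0 [0.5444 0.2151] tool -0.0037 0.0058
20 153.0 [0.5412 0.2091] tool -0.0032 0.0061
21 158.0 [0.5385 0.2028] tool -0.0027 0.0063
22 163.0 [0.5364 0.1963] tool -0.0021 0.0065
```

>>> {"api": "drive_tool", "payload": {"steps": [-0.0086,-0.0059,0,0,0,0,1,-0.0063,-0.0034,0,0,0,0,1,-0.0066,-0.0028,0,0,0,0,1,-0.0068,-0.0022,0,0,0,0,1,-0.0069,-0.0016,0,0,0,0,1,-0.007,-0.001,0,0,0,0,1,-0.0071,-0.0004,0,0,0,0,1,-0.007,0.0002,0,0,0,0,1]}}

```text
clock: 11.92
eef_pos: [0.608, 0.2556, 0.1145]
tool_rot: [1.0, 0.0, 0.002, -0.0]
ft_force: [4.8, -1.8, -0.5]
grip_width: -0.0004
```

>>> {"api": "drive_tool", "payload": {"steps": [-0.007,0.0009,0,0,0,0,1,-0.0069,0.0015,0,0,0,0,1,-0.0067,0.0021,0,0,0,0,1,-0.0065,0.0026,0,0,0,0,1,-0.0062,0.0032,0,0,0,0,1,-0.0059,0.0037,0,0,0,0,1,-0.0055,0.0042,0,0,0,0,1,-0.0051,0.0046,0,0,0,0,1]}}

```text
clock: 12.58
eef_pos: [0.5573, 0.2322, 0.113]
tool_rot: [1.0, 0.0, 0.001, 0.0]
ft_force: [7.1, -1.3, -0.3]
grip_width: 0.0001
```

>>> {"api": "drive_tool", "payload": {"steps": [-0.0047,0.005,0,0,0,0,1,-0.0042,0.0054,0,0,0,0,1,-0.0037,0.0058,0,0,0,0,1,-0.0032,0.0061,0,0,0,0,1,0,0,0,0,0,0,1]}}

```text
clock: 13.0
eef_pos: [0.541, 0.2093, 0.1129]
tool_rot: [1.0, -0.0, -0.0, -0.0]
ft_force: [3.2, 1.5, 1.7]
grip_width: -0.0002
```

```bash
python3 shot.py 8 wrist top
```

```text
13.1 [0.5407 0.21   0.1127] [ 1.    -0.    -0.001 -0.   ] [2.03392493 1.73413161 0.35376636]
```

View pics/wrist8.png

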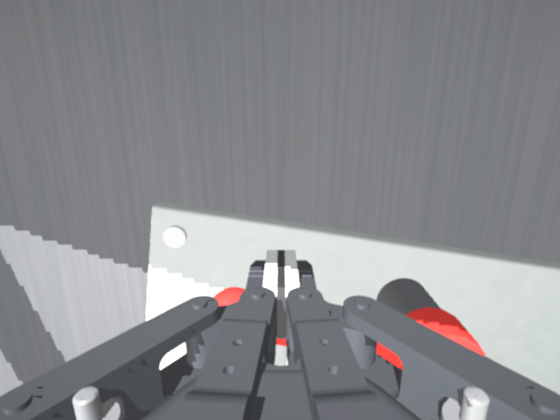

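Lever ball is at about (233,297), behind the fingers, nearly home. I push gently on toward the wheel (world -y) and watch the force.

>>> {"api": "drive_tool", "payload": {"steps": [-0.001,0.004,0,0,0,0,1,-0.001,0.003,0,0,0,0,1,0,0,0,0,0,0,1]}}

```text
clock: 13.35
eef_pos: [0.5391, 0.2045, 0.1128]
tool_rot: [1.0, 0.001, -0.0, -0.002]
ft_force: [2.2, 5.5, -1.0]
grip_width: -0.0001
```

>>> {"api": "drive_tool", "payload": {"steps": [0,0.002,0,0,0,0,1,0,0.002,0,0,0,0,1,0,0,0,0,0,0,1]}}

```text
clock: 13.6
eef_pos: [0.5391, 0.2037, 0.1129]
tool_rot: [1.0, 0.002, -0.001, -0.005]
ft_force: [2.0, 15.1, -2.6]
grip_width: 0.0001
```

>>> {"api": "drive_tool", "payload": {"steps": [0,0,0,0,0,0,1,0,-0.01,0,0,0,0,1,0,-0.015,0,0,0,0,1,0,-0.01,-0.01,0,0,0,1,0,0,-0.04,0,0,0,1,0,0,-0.04,0,0,0,1,-0.02,0,-0.035,0,0,0,1,-0.03,0,-0.02,0,0,0,1]}}

```text
clock: 14.27
eef_pos: [0.4913, 0.2352, 0.2615]
tool_rot: [1.0, -0.0, 0.003, -0.001]
ft_force: [-0.4, 1.5, 1.1]
grip_width: -0.0003
```

>>> {"api": "drive_tool", "payload": {"steps": [-0.03,-0.02,0,0,0,0,1,-0.03,-0.02,0,0,0,0,1,-0.03,-0.02,0,0,0,0,1,-0.03,-0.02,0,0,0,0,1,-0.03,-0.02,0,0,0,0,1,0,0,0,0,0,0,1,0,0,0,0,0,0,1]}}

```text
clock: 14.85
eef_pos: [0.3373, 0.3349, 0.2576]
tool_rot: [1.0, 0.002, -0.001, 0.001]
ft_force: [0.5, -0.5, 0.1]
grip_width: -0.0001
```

```bash
python3 shot.py 9 top scene; python3 ang.py 9
```

```text
14.95 [0.3393 0.3341 0.2577] [ 1.e+00  5.e-04 -2.e-04  7.e-04] [ 0.13935492  0.23768327 -0.12656167]
top line dir 73.82 centroid dir 73.3 tip [0.6146 0.0888] green [0.6236 0.1184] 72.81 y of green: via hub -0.0027 via line -0.0019 hub off line 0.0008
scene line dir 74.74 centroid dir 72.71 tip [0.6128 0.0874] green [0.6241 0.1155] 72.3 y of green: via hub -0.0064 via line -0.0033 hub off line 0.0031
```

View pics/top9.png

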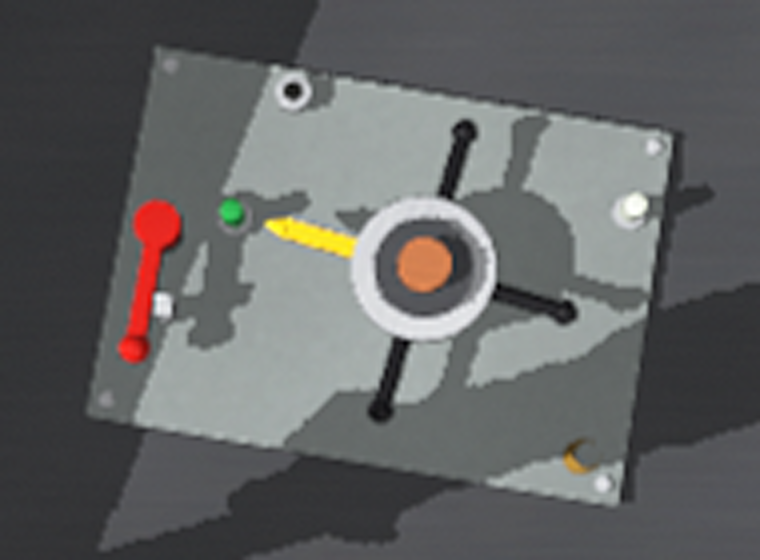

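View pics/scene9.png

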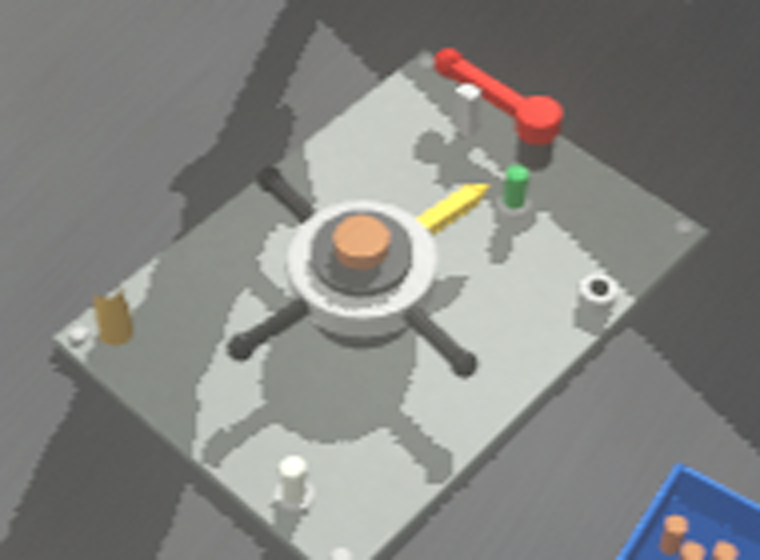

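```bash
python3 - <<'E'
from h import *
z=load('top9.npz')
an=lambda v:np.degrees(np.arctan2(v[1],v[0]))
f=lambda a,b,h:ray(z,(190+a/4-.4,140+b/4-.4),h)[0]
F,N,R,T,G,LB,LP=f(464,130,.06),f(380,411,.06),f(568,313,.06),f(265,227,.058),f(231,211,.054),f(133,348,.06),f(157,223,.075)
hub=(F+N)/2
print(hub,'pointer: FN',an(F-N)+90,'R',an(hub-R),'tip',an(T-hub),'green',an(G-hub),'lever',an(LB-LP),an(LB-[.611,.1735]))
E
```

```text
[ 0.57948134 -0.02766783] pointer: FN 73.68691016613106 R 73.40254326481183 tip 75.23455431503362 green 73.08024931967623 lever 169.29945541582242 169.76788091870097
```

```bash
python3 -c "
from workcell import job_done
print(job_done())"
```

```text
the job is handed in; nothing more can be done
None
```

I turned the wheel about 115° clockwise, pushing one black spoke with the closed fingertips, until the yellow pointer faced the green pin. I then pushed the red lever round to its stop, backed the arm clear and handed the job in at about 15 s. `job_done()` reports no verdict.

**Pointer:** in the last top view it stood at about 73.5° and the green pin at about 73°. The line misses the pin's centre by an estimated 1–4 mm, against the 10 mm allowed. The noisier fit from the scene camera gave up to 6 mm. One pixel reading of the pointer tip said 75°, which would be about 6 mm off.

**Lever:** the top view put it at about 169–170° in the world frame, which is about 1.55 rad. At the stop the force rose to 15 N, with the finger moving only 0.8 mm for a 4 mm command.

**Workpiece and loose things:** the workpiece looked flat and centred, and the nozzle and collar had not visibly moved. I did not look again at the spool, spray can or brush, but the arm only passed well above that area or stayed away from it. The wrist force was near zero once the arm was clear.

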